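# Saddle U-bolt over a sloping gate post

## Robot

A 6-joint arm with a two-finger parallel gripper is mounted at the origin on the work surface. World frame = base frame: x ahead of the robot, y to its left, z up, the work surface at z = 0. Lengths are in m, angles in degrees, forces in N, time in s.
With the tool pointing down it reaches from about 0.4 to 0.825 m from the base axis. Payload 7 kg.
Tool frame: the origin (TCP) lies midway between the tips of the shut fingers; the grasp point (between the pads) lies r.grasp_offset behind it (r.grasp_offset is the distance from the TCP to the grasp point, in m); x points along the fingers, z is the direction in which the jaws open and shut, and the axes are right-handed (so a half turn about x gives the same grasp; the last joint's range is limited). The gripper opens to 88 mm and grips with 3 to 60 N. Pads are 19 mm wide; open, the fingers measure 130 mm over their backs; the gripper's body (78 mm by 193 mm) begins 47 mm behind the grasp point.
Start: joints at [-55.399, 20.546, 0.682, 0, -70.136, -16.507], TCP at [0.21, -0.642, 0.227] pointing down, gripper open.
Joint ranges: [-176.03, 176.03], [-82.01, 121.73], [-58.28, 71.71], [-173.87, 95.51], [-174.79, -0.11], [-173.66, 173.66]. Speed limits (degrees/s): [136.94, 136.94, 172.46, 180, 180, 180].

## Interface

Orientations are given as [roll, pitch, yaw] about the fixed x, y, z axes, in that order (R = Rz(yaw) Ry(pitch) Rx(roll)).
In Python, from plant import readout, vision, close_job, r gives the robot as it stands.
- The arm moves only by the shell command python3 -m handwheel 'ROWS' [OPENING] [FORCE]. ROWS is JSON, a list that holds one entry, the list of rows, each a list of 4 numbers: the shift along the world's x, y, z in units of 40 mm (1.0 is 40 mm), then the turn about the world's z in units of 5 degrees (1.0 is 5 degrees). In form: [[[tx, ty, tz, roll], ...]]. A call has 1 to 8 rows; each row shifts and turns the pose as measured when the row begins; what a row does not reach is not made up. A row lasts 1/10 s, in which the tool goes at most 50 mm and 8.59 degrees, less where a joint would pass 70% of its speed; a pose out of reach is approached as far as the arm can. A call is refused whole if a number of a shift passes 1 or a number of a turn 1, either way. A call with a gripper value outside its range is refused whole. OPENING is the finger opening in mm, from 0 to 87.6, set as the call begins (- or left out, the last holds). The fingers move at their own pace and stop on an object; FORCE is the grip in N (left out, the last holds). Time passes only in rows, so rows that do not move let the fingers close. It gives the time, the measured TCP pose, the force and the opening at its end, in the units of the state.
- readout.get_state(): the state, without advancing time (a new reading comes with each control period).
- vision.capture(name): name is "scene" or "top" or "wrist"; returns the picture (400x640x3 uint8, blue, green, red); there is no depth.
- vision.get_calibration(name): a dict with "intrinsics" (3x3 intrinsics, pixels), "pose" (4x4, takes a point from camera to world coordinates). Camera axes: x right, y up, looking along -z (the intrinsics and any distortion apply to the point x, -y, -z); pixel columns grow to the right and rows downward; lengths in m; the calibration is good to about 2 mm. A picture is of the moment at which its call begins: read the wrist's pose just before it. get_calibration takes no time and is no camera call; for the wrist camera it gives the pose at the moment of the call.
- close_job(): hands the job in, once; it reports no verdict.
The state is a dict: "time_s": time; "joints": joint angles; "qd": joint speeds; "joint_torque": joint torques, N m; "tcp_pos": TCP position; "eef_rot": TCP orientation; "contact_force": force on the tool from outside, world axes, zero at the start; "moment": the same for the moment, N m; "gripper_width": finger opening in m.
Only numpy, scipy, OpenCV 4.12 (cv2) and the standard library are available. Lean on these libraries where they do the work, as an engineer would, in place of code of your own. Each camera call takes 0.05 s, during which the arm holds its last target.

## Task

Lift the steel U-bolt off the timber offcut and fit it over the square gate post that lies sloping in the jig: both legs must straddle the post and pass through the two holes of the clamp plate under it, until the crown sits fully home on the post's upper face. The plate may have been shifted a little along the post, so feel for the holes. Let go of the U-bolt and leave the hammer, wrench and jar where they are.

Things in the scene. Friction and masses are not known exactly. Their poses are not given: they have to be found in the camera images.
- crown (a point): Centre of the crown of the loose steel saddle U-bolt (about 0.2 to 0.35 kg): a square-edged bar 84 mm long (y), 12 mm thick (x), 22 mm high (z). From its underside, 11 mm below this point, two legs run 88 mm along -z. At the start it hangs legs down over the timber offcut, crown resting on the top, its x along the offcut. Either way round is the same for the job.
- tip_a (a point): Tip of the U-bolt's leg on the +y side, 99 mm below and 30 mm beside the crown's centre; axes as the crown's. The legs are round, 10 mm in diameter, parallel, 60 mm apart centre to centre; their last 8 mm taper to 5 mm diameter.
- tip_b (a point): Tip of the leg on the U-bolt's -y side, same axes as the crown.
- post_top (a point): Middle of the upper face of a galvanised square post, 40 mm square and 260 mm long, fixed in a steel jig that slopes it 30 degrees from level. x runs up the slope along the post, y level across it, z square out of the upper face (up and back towards the robot). With the U-bolt home the crown's centre is at z = +11 mm here. Nothing stands higher than this face within 100 mm along the post.
- post_under (a point): Middle of the post's underside, 40 mm straight below post_top, same axes. Against it lies a steel clamp plate, 130 (x) by 110 (y) by 8 mm thick, upper face at z = 0 here, with two chamfered 12.5 mm through holes at y = +30 and -30 mm, both at one x between -18 and +18 mm that is not reported: see it or feel for it. The plate is clamped tight; the legs have full room below it.
- offcut: Fixed timber offcut on a plywood foot 180 by 120 by 8 mm: a block 150 mm long (x), 40 mm wide (y), top 105 mm above the bench. Origin at the centre of its underside. The U-bolt hangs within 30 mm of its middle.
- hammer: Bystander: hammer lying on the bench, about 300 mm long.
- wrench: Bystander: wrench lying on the bench, about 200 mm long.
- jar: Bystander: glass jar with a steel lid, 64 mm across, 90 mm high, standing on the bench.
There are look-alikes about, which are no part of the job. What is shaped like the part that bears crown but red or yellow is not meant.

How it is judged (in metres and radians):
On the way, in this order (a step that is already met when the one before it is completed fails the run):
1. the U-bolt is lifted clear of the offcut: both leg tips above its top (height (world z) of each of tip_a, tip_b above 0.107 m), for 0.1 s.
2. both legs are through the plate, their tips at least 8 mm out below it (z of each of tip_a, tip_b in the frame of post_top below -0.056 m and y of crown in the frame of post_top between -0.008 and 0.008 m and x of crown in the frame of post_top between -0.032 and 0.032 m), for 0.1 s.
At the end, for the whole second after the job is handed in: The U-bolt sits on the post, both legs through the plate's holes with the tips at least 80 mm beyond the post's upper face; the crown's centre is 7 to 14.5 mm above that face (home is 11 mm), within 8 mm of its middle across and 32 mm along, square to the face within 0.12 rad, at rest (z of crown in the frame of post_top between 0.007 and 0.0145 m and z of each of tip_a, tip_b in the frame of post_top below -0.08 m and y of crown in the frame of post_top between -0.008 and 0.008 m and x of crown in the frame of post_top between -0.032 and 0.032 m and angle between the z axis of crown and the z axis of post_top, either way round below 0.12 rad and linear speed of ubolt below 0.02 m/s); the robot touches nothing.
It fails at once if a bystander is moved more than 40 mm (distance of any of hammer, wrench, jar from where it was at the start of the episode above 0.04 m).
It also fails if it takes over 64 s, if anything falls off the work surface, if the arm or the gripper's body presses on something with over 40 N, if the wrist force passes 120 N, or if a joint passes its speed limit or range.

## Working session

There is one attempt and no reset: what is moved stays moved. The work goes in short steps, Python scripts to look and compute and a shell command to move; the robot and the scene stay as the last step left them, time stands still between calls to the robot, and variables do not carry over. Pictures are saved under pics/ and viewed, and the job is handed in when it is done.

```bash
ls; mkdir -p pics
cat > h.py <<'E'
import numpy as np, cv2, sys
from plant import readout, vision, close_job, r
def snap(n,f):
    cal=vision.get_calibration(n); im=vision.capture(n); cv2.imwrite('pics/'+f+'.png',im)
    np.savez('pics/'+f+'.npz',K=cal['intrinsics'],T=cal['pose']); return im
def cal(f):
    d=np.load('pics/'+f+'.npz'); return d['K'],d['T']
def ray(f,u,v):
    K,T=cal(f); p=np.linalg.inv(K)@[u,v,1]; d=T[:3,:3]@[p[0],-p[1],-p[2]]; return T[:3,3],d/np.linalg.norm(d)
def atz(f,u,v,z):
    o,d=ray(f,u,v); return o+d*(z-o[2])/d[2]
def proj(f,P):
    K,T=cal(f); P=np.atleast_2d(P); c=(P-T[:3,3])@T[:3,:3]; q=np.c_[c[:,0],-c[:,1],-c[:,2]]@K.T; return q[:,:2]/q[:,2:]
def tri(*o):
    A=np.zeros((3,3));b=np.zeros(3)
    for f,u,v in o:
        c,d=ray(f,u,v);M=np.eye(3)-np.outer(d,d);A+=M;b+=M@c
    return np.linalg.solve(A,b)
def crop(f,x0,y0,x1,y1,s):
    im=cv2.imread('pics/'+f+'.png')[y0:y1,x0:x1]; n=f+'_c%d_%d'%(x0,y0); cv2.imwrite('pics/'+n+'.png',cv2.resize(im,None,fx=s,fy=s,interpolation=cv2.INTER_CUBIC))
    return n
E
python3 - <<'E'
from h import *
for n in ['scene','top','wrist']: snap(n,n+'0'); print(n,cal(n+'0'))
s=readout.get_state(); print({k:s[k] for k in s}, r.grasp_offset)
E
```

```text
pics
scene (array([[447.88641234,   0.        , 316.5505695 ],
       [  0.        , 447.88641234, 199.32381253],
       [  0.        ,   0.        ,   1.        ]]), array([[-0.38550798, -0.56177872,  0.73197559,  1.30843873],
       [ 0.92267683, -0.24084931,  0.30109647,  0.3429783 ],
       [ 0.00714622,  0.79145201,  0.61118954,  0.68904829],
       [ 0.        ,  0.        ,  0.        ,  1.        ]]))
top (array([[361.59346779,   0.        , 316.43568909],
       [  0.        , 361.59346779, 191.2721502 ],
       [  0.        ,   0.        ,   1.        ]]), array([[-0.01732814,  0.99653075, -0.08140153,  0.52184886],
       [-0.99984556, -0.01703194,  0.00433177,  0.03753605],
       [ 0.00293031,  0.08146402,  0.99667198,  0.76737306],
       [ 0.        ,  0.        ,  0.        ,  1.        ]]))
wrist (array([[277.10115925,   0.        , 319.8900126 ],
       [  0.        , 277.10115925, 198.87379138],
       [  0.        ,   0.        ,   1.        ]]), array([[-0.31072284, -0.91371432, -0.26187298,  0.13826461],
       [ 0.95049939, -0.29826336, -0.08711995, -0.66494179],
       [ 0.00149563, -0.27598027,  0.96116214,  0.3844483 ],
       [ 0.        ,  0.        ,  0.        ,  1.        ]]))
{'time_s': 0.15, 'joints': array([-5.53987056e+01,  2.05819015e+01,  6.44638451e-01, -1.61189268e-02,
       -7.01363937e+01, -1.65079099e+01]), 'qd': array([-0.05930427, -0.10084356,  0.06933758,  0.09573234, -0.01240508,
        0.00594737]), 'joint_torque': array([-4.52701242e-04, -5.83273566e+01,  2.93286967e+01,  7.00116992e+00,
        8.73975892e-03, -1.11943264e-04]), 'tcp_pos': array([ 0.2095009 , -0.64125592,  0.22582542]), 'eef_rot': array([  4.8831637 ,  89.92480003, 112.97106161]), 'contact_force': array([ 0.25335882, -0.37103802, -1.35737157]), 'moment': array([-0.0143903 ,  0.07011098, -0.02557821]), 'gripper_width': 0.08803302529679734} 0.0188
```

View pics/scene0.png

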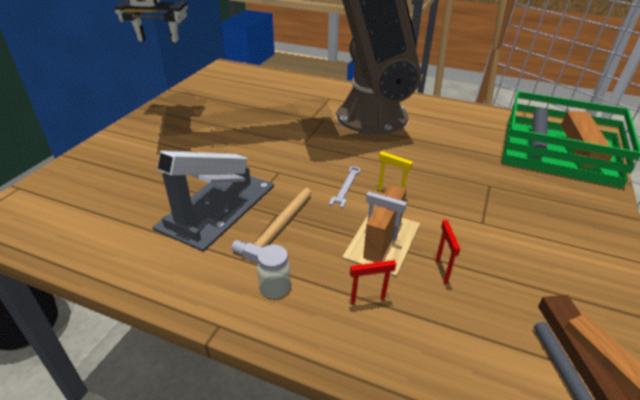

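View pics/top0.png

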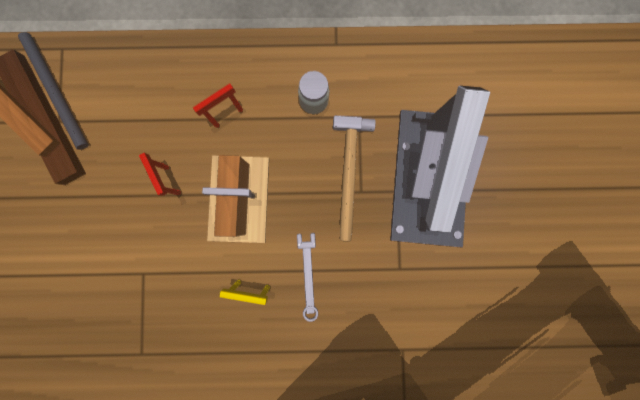

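View pics/wrist0.png

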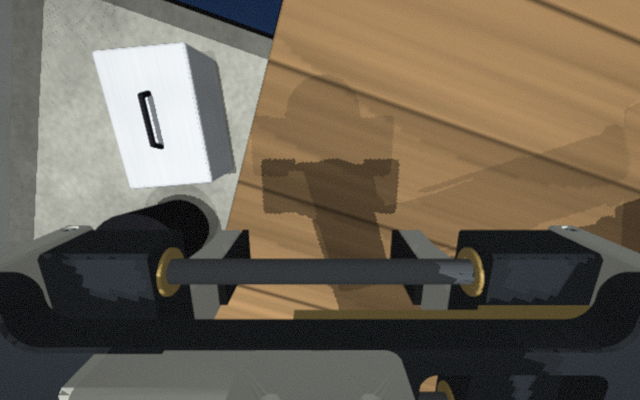

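```bash
python3 - <<'E'
from h import *
crop('top0',190,140,280,250,6);crop('top0',385,75,500,255,4);crop('scene0',330,140,430,280,5);crop('scene0',140,130,290,260,5)
E
ls pics
```

```text
scene0.npz
scene0.png
scene0_c140_130.png
scene0_c330_140.png
top0.npz
top0.png
top0_c190_140.png
top0_c385_75.png
wrist0.npz
wrist0.png
```

View pics/top0_c190_140.png

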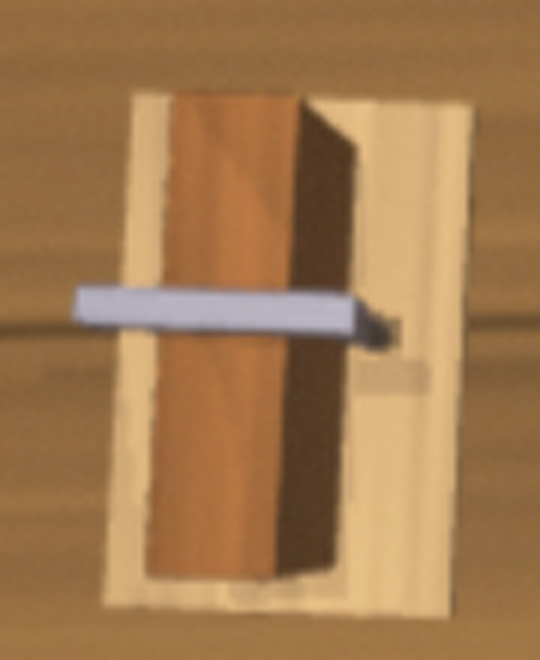

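View pics/top0_c385_75.png

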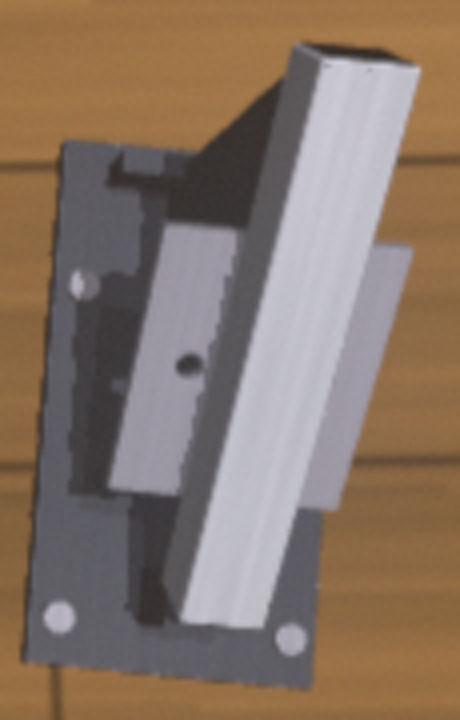

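View pics/scene0_c330_140.png

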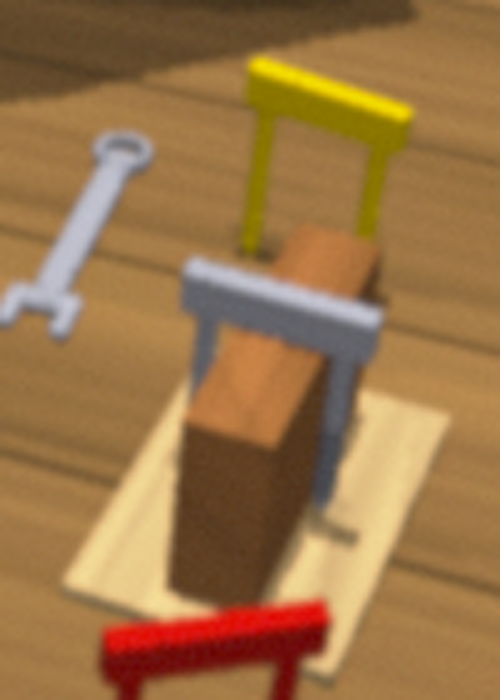

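View pics/scene0_c140_130.png

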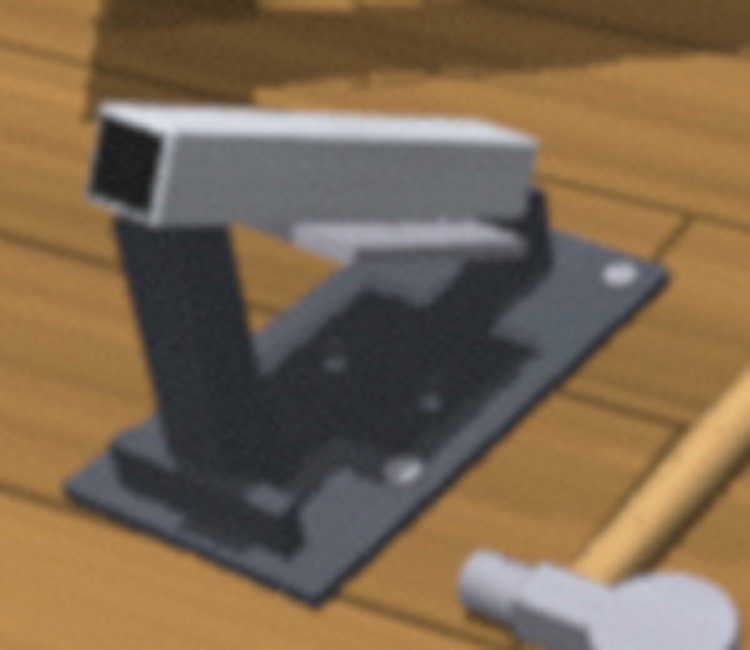

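```bash
cat > fit0.py <<'E'
from h import *
from scipy.optimize import least_squares
from scipy.spatial.transform import Rotation as R
# crown
u=np.array([[75,285],[358,297],[356,333],[72,322]])/6+[190,140]
P=np.array([atz('top0',*q,.127) for q in u]); print(P.round(4)); 
# fit: crown with offcut, yaw & pos, z fixed .127; also scene
us=np.array([[185,278],[383,328]])/5.+[330,140]
c=P.mean(0); print('crown top c',c, 'len',np.linalg.norm(P[0]-P[1]),np.linalg.norm(P[3]-P[2]))
d=(P[0]+P[3]-P[1]-P[2]); print('yaw of crown y axis - 90:',np.degrees(np.arctan2(d[1],d[0]))-90)
def post(p):
    return R.from_euler('ZY',[p[3],-30+(p[4] if len(p)>4 else 0)],degrees=True).as_matrix()
def pts(p,L): return np.array(p[:3])+np.array(L)@post(p).T
Lt=[[.13,.02,0],[.13,-.02,0],[-.13,.02,0],[-.13,-.02,0]]
ut=np.array([[325,59],[420,67],[180,624],[265,628]])/4+[385,75]
Ls=[[.13,-.02,0],[.13,.02,0],[.13,.02,-.04],[.13,-.02,-.04],[-.13,.02,0],[-.13,-.02,0]]
us2=np.array([[101,103],[175,133],[155,225],[90,195],[538,143],[470,120]])/5+[140,130]
f=lambda p:np.r_[(proj('top0',pts(p,Lt))-ut).ravel(),(proj('scene0',pts(p,Ls))-us2).ravel()]
s=least_squares(f,[.55,-.3,.12,-10],loss='soft_l1'); print('post',s.x.round(4)); print(f(s.x).reshape(-1,2).round(2))
p=s.x
# hole
h=np.array([190,365])/4+[385,75]
o,dd=ray('top0',*h); Rm=post(p); n=Rm[:,2]; q=p[:3]-.04*n; X=o+dd*((q-o)@n)/(dd@n); print('hole local',(X-p[:3])@Rm)
print('z axis',n,'x axis',Rm[:,0])
E
python3 fit0.py
```

```text
[[0.5843 0.237  0.127 ]
 [0.5793 0.1533 0.127 ]
 [0.5687 0.1539 0.127 ]
 [0.5734 0.2378 0.127 ]]
crown top c [0.57642169 0.19552723 0.127     ] len 0.08388719274651169 0.08404894162068724
yaw of crown y axis - 90: -3.3097148487763093
post [ 0.6087 -0.2085  0.1511 -5.861 ]
[[-1.49 -0.15]
 [ 0.24 -0.01]
 [ 0.04  0.17]
 [ 0.07  0.99]
 [-0.49  0.06]
 [-0.09 -0.73]
 [ 0.12  0.43]
 [-1.89  0.94]
 [ 0.   -0.51]
 [ 0.62 -0.06]]
hole local [-0.01565171  0.02967074 -0.04      ]
z axis [-0.4973863   0.05105751  0.8660254 ] x axis [ 0.86149834 -0.0884342   0.5       ]
```

Candidates in top view: red ones (215,98) and (152,173), yellow (244,297), grey on the offcut (227,191). The grey one on the offcut is the part, and the close crop confirms it: 84 mm long, crown on the block. The post is at about (0.609, -0.2085, 0.151), yaw -5.9°. A plate hole is visible at top (432,166), so local x ≈ -16 mm. I'll now approach above the U-bolt.

```bash
python3 -m handwheel '[[[0.44,1,0.1,-0.5],[0.44,1,0.1,-0.5],[0.44,1,0.1,-0.5],[0.44,1,0.1,-0.5],[0.44,1,0,-0.5],[0.44,1,0,-0.5],[0.44,1,0,-0.5],[0.44,1,0,-0.5]]]' 87.6
python3 -m handwheel '[[[0.44,1,0,0],[0.44,1,0,0],[0.44,1,0,0],[0.44,1,0,0],[0.44,1,0,0],[0.44,1,0,0],[0.44,1,0,0],[0.44,1,0,0]]]'
```

```text
time_s: 0.95
tcp_pos: [0.3498, -0.3128, 0.2372]
eef_rot: [23.9, 89.5, 110.8]
contact_force: [0.3, 0.1, 0.7]
gripper_width: 0.0877
time_s: 1.75
tcp_pos: [0.4922, 0.0221, 0.2385]
eef_rot: [-6.0, 89.5, 80.8]
contact_force: [-0.1, 0.3, -0.2]
gripper_width: 0.0873
```

```bash
python3 -m handwheel '[[[0.44,1,0,0],[0.44,1,0,0],[0.44,1,-0.3,0],[0.44,0.7,-0.3,0],[0.3,0.4,0,0],[0.1,0.2,0,0],[0,0,0,0]]]'
python3 - <<'E'
from h import *
s=readout.get_state(); print(s['tcp_pos'],s['eef_rot'])
snap('wrist','w1')
E
```

```text
time_s: 2.45
tcp_pos: [0.5811, 0.2073, 0.2113]
eef_rot: [4.2, 89.6, 91.3]
contact_force: [0.2, -0.9, 0.1]
gripper_width: 0.0875
[0.5811008  0.20732458 0.21131508] [ 4.19395651 89.56569075 91.34477405]
```

View pics/w1.png

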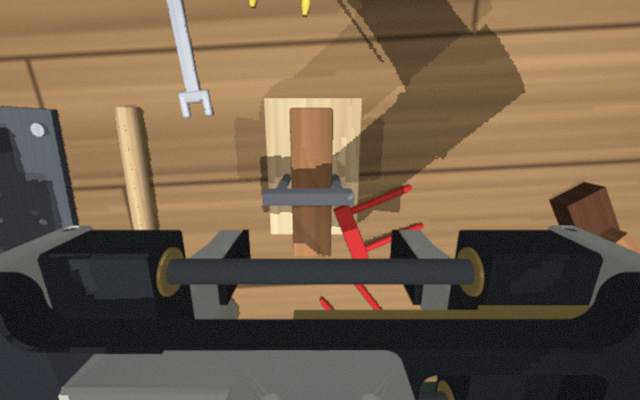

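Run:
```python
from h import *
crop('w1',240,150,380,260,5)
```

```text
(no output)
```

View pics/w1_c240_150.png

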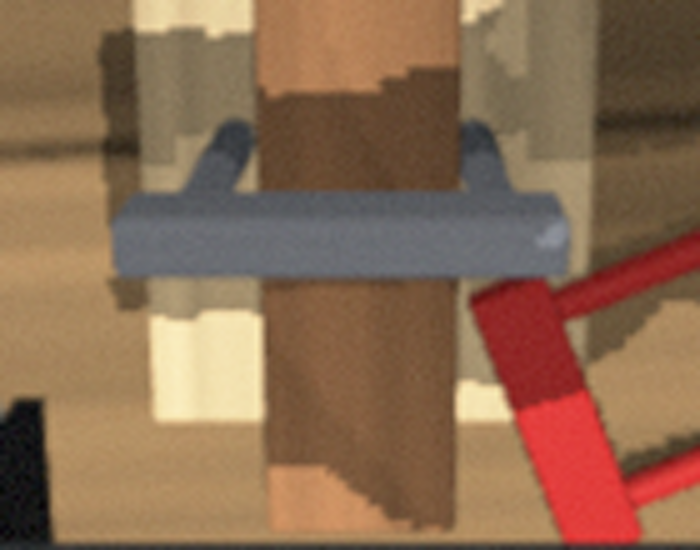

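Run:
```python
from h import *
print('red near corner', tri(('top0',160,193),('w1',337,208)))
print('red leg foot', atz('top0',180,193,0), atz('top0',166,163,0), 'other red', atz('top0',235,90,.1),atz('top0',242,110,0))
K=np.array([[115,238],[568,240],[568,275],[117,275]])/5+[240,150]
# top face corners at z=.127 : lower edges of image = ? top face is lighter lower strip
P=np.array([atz('w1',*q,.127) for q in np.array([[113,228],[570,230],[568,275],[117,275]])/5+[240,150]]); print(P.round(4))
print(P.mean(0), np.linalg.norm(P[0]-P[1]),np.linalg.norm(P[3]-P[2]))
d=P[1]+P[2]-P[0]-P[3]; print(np.degrees(np.arctan2(d[1],d[0])))
s=readout.get_state(); 
print(proj('w1',np.array([[.5764,.1955,.127]])))
```

```text
red near corner [0.54483954 0.22347779 0.30488071]
red leg foot [0.58579455 0.32429896 0.        ] [0.65072995 0.35508746 0.        ] other red [0.77140203 0.18551076 0.1       ] [0.76402281 0.1924764  0.        ]
[[0.5701 0.156  0.127 ]
 [0.5748 0.239  0.127 ]
 [0.5834 0.2385 0.127 ]
 [0.5791 0.1558 0.127 ]]
[0.57685401 0.19734122 0.127     ] 0.08308234512449823 0.08277990449795318
86.90310079542735
[[306.42185955 200.04573063]]
```

```bash
python3 -m handwheel '[[[-0.11,-0.27,-0.5,-0.07],[0,0,-0.5,0],[0,0,-0.5,0],[0,0,-0.3,0],[0,0,0,0]]]'
python3 - <<'E'
from h import *
s=readout.get_state(); print(s['tcp_pos'],s['eef_rot'])
snap('wrist','w2');crop('w2',180,150,460,320,2.8)
E
```

```text
time_s: 3.0
tcp_pos: [0.5746, 0.1909, 0.1407]
eef_rot: [-15.2, 89.4, 71.3]
contact_force: [0.2, -0.5, -0.1]
gripper_width: 0.0877
[0.57458004 0.19086237 0.14071298] [-15.23928984  89.38077818  71.32964483]
```

View pics/w2_c180_150.png

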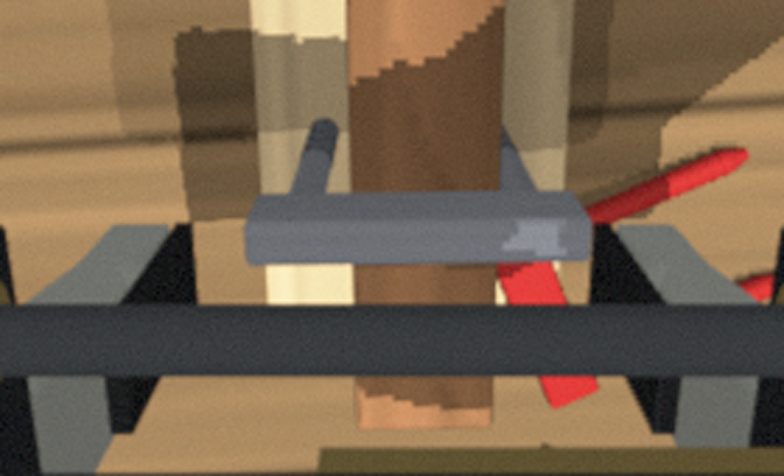

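```bash
python3 - <<'E'
from h import *
P=np.array([atz('w2',*q,.127) for q in np.array([[246,220],[591,217],[590,258],[248,264]])/2.8+[180,150]]); print(P.round(4))
print(P.mean(0), np.linalg.norm(P[0]-P[1]),np.linalg.norm(P[3]-P[2]))
d=P[1]+P[2]-P[0]-P[3]; print(np.degrees(np.arctan2(d[1],d[0])))
s=readout.get_state(); print(s['tcp_pos'],s['eef_rot'][2]-s['eef_rot'][0])
E
python3 -m handwheel '[[[0.03,0.12,0,0],[0,0,0,0],[0,0,0,0]]]'
python3 - <<'E'
from h import *
snap('wrist','w3');crop('w3',180,150,460,320,2.8)
E
```

```text
[[0.5676 0.1563 0.127 ]
 [0.5721 0.2385 0.127 ]
 [0.5828 0.2384 0.127 ]
 [0.5791 0.1555 0.127 ]]
[0.57542612 0.1971637  0.127     ] 0.08233828809127357 0.0829852034494026
87.13532871283644
[0.57510937 0.19112086 0.14174837] 86.58208455523759
time_s: 3.35
tcp_pos: [0.5778, 0.1966, 0.1449]
eef_rot: [-30.2, 89.1, 56.4]
contact_force: [0.7, 0.6, -0.8]
gripper_width: 0.0874
```

View pics/w3_c180_150.png

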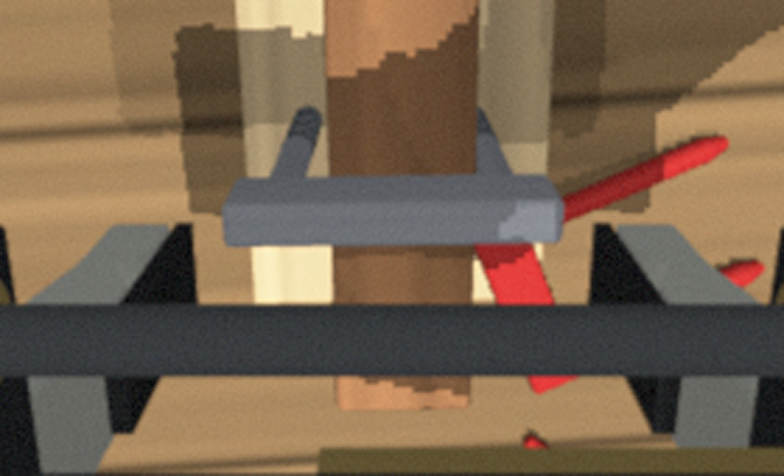

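```bash
python3 -m handwheel '[[[-0.03,0,-0.2,0],[0,0,-0.2,0],[0,0,-0.15,0],[0,0,0,0]]]'
python3 -c "
from h import *
s=readout.get_state(); print(s['tcp_pos'],s['eef_rot'][2]-s['eef_rot'][0],s['contact_force'],s['moment'])"
```

```text
time_s: 3.8
tcp_pos: [0.5764, 0.1969, 0.1213]
eef_rot: [-30.5, 89.1, 56.1]
contact_force: [0.5, 0.1, 0.2]
gripper_width: 0.0876
[0.57637111 0.19694949 0.12128167] 86.6013960932726 [0.54135268 0.06851005 0.24623038] [-0.05439865  0.04716916 -0.02147667]
```

```bash
python3 -m handwheel '[[[0,0,-0.2,0],[0,0,-0.2,0],[0,0,-0.15,0],[0,0,-0.05,0],[0,0,0,0]]]'
python3 -m handwheel '[[[0,0,0,0],[0,0,0,0],[0,0,0,0],[0,0,0,0]]]' 70 15
```

```text
time_s: 4.3
tcp_pos: [0.5761, 0.1966, 0.0941]
eef_rot: [-28.5, 89.2, 58.1]
contact_force: [-0.0, -0.3, 0.1]
gripper_width: 0.0877
time_s: 4.7
tcp_pos: [0.576, 0.1967, 0.0942]
eef_rot: [-27.8, 89.2, 58.8]
contact_force: [0.6, 0.6, -1.6]
gripper_width: 0.0839
```

```bash
python3 -m handwheel '[[[0,0,0.3,0],[0,0,0.5,0],[0,0,0.8,0],[0,0,0.8,0],[0,0,0.8,0],[0,0,0.5,0],[0,0,0,0]]]'
python3 - <<'E'
from h import *
snap('scene','s1');crop('s1',330,60,450,260,3)
s=readout.get_state(); print(s['tcp_pos'],s['contact_force'])
E
```

```text
time_s: 5.4
tcp_pos: [0.5739, 0.1959, 0.2516]
eef_rot: [-24.1, 89.2, 62.5]
contact_force: [0.3, 0.3, -3.2]
gripper_width: 0.084
[0.57329053 0.19568245 0.25000972] [ 0.66069843  0.234164   -1.9538134 ]
```

View pics/s1.png

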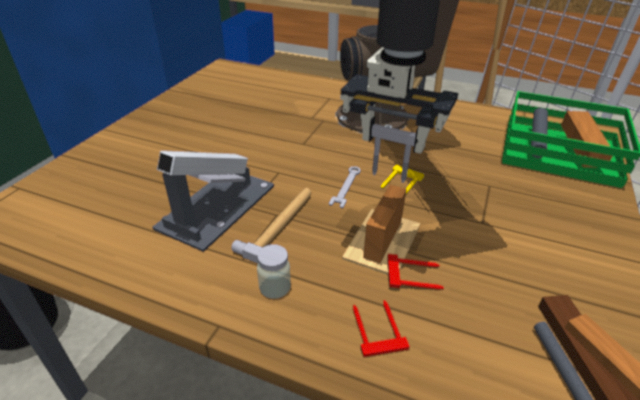

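```bash
python3 -m handwheel '[[[0.05,-0.5,0.25,0],[0.1,-0.9,0.1,0],[0.1,-0.9,0.1,-0.1],[0.1,-0.9,0,-0.1],[0.1,-0.9,0,-0.1],[0.1,-0.9,0,-0.1],[0.1,-0.9,0,-0.1],[0.1,-0.9,0,0]]]'
python3 -m handwheel '[[[0.1,-0.9,0,0],[0.1,-0.7,0,0],[0.1,-0.4,0,0],[0,-0.1,0,0],[0,0,0,0]]]'
python3 - <<'E'
from h import *
s=readout.get_state(); print(s['tcp_pos'],s['eef_rot'][2]-s['eef_rot'][0],s['contact_force'])
snap('scene','s2');snap('wrist','w4');crop('s2',100,40,300,260,3)
E
```

```text
time_s: 6.25
tcp_pos: [0.5965, -0.082, 0.2568]
eef_rot: [51.6, 89.1, 135.9]
contact_force: [0.6, -1.0, -1.9]
gripper_width: 0.084
time_s: 6.75
tcp_pos: [0.604, -0.1737, 0.2475]
eef_rot: [69.4, 88.4, 153.4]
contact_force: [0.1, -0.1, -2.5]
gripper_width: 0.0836
[ 0.60401258 -0.17370785  0.24751438] 83.92994388196809 [ 0.128773   -0.10368673 -2.54226353]
```

View pics/s2_c100_40.png

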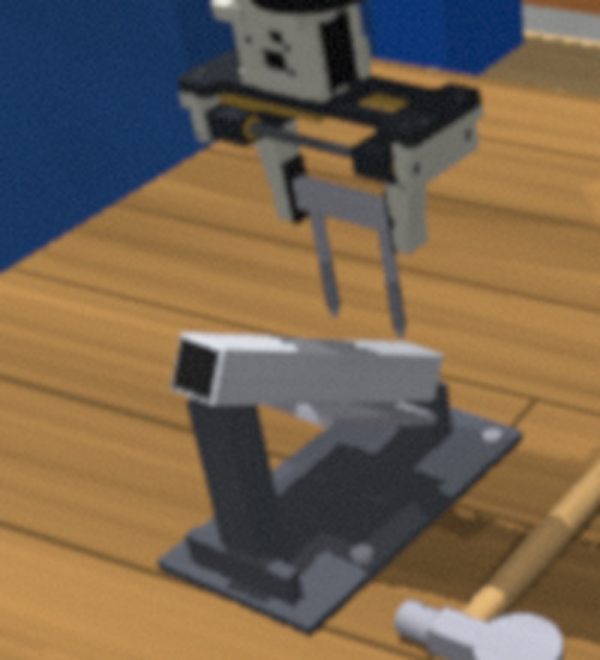

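View pics/w4.png

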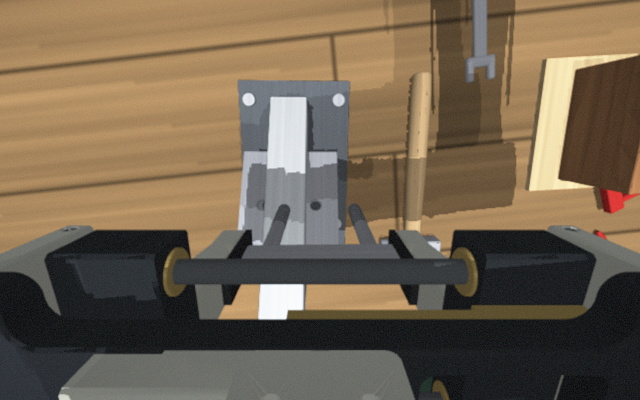

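Run:
```python
from h import *
crop('w4',230,85,390,245,5)
```

```text
(no output)
```

View pics/w4_c230_85.png

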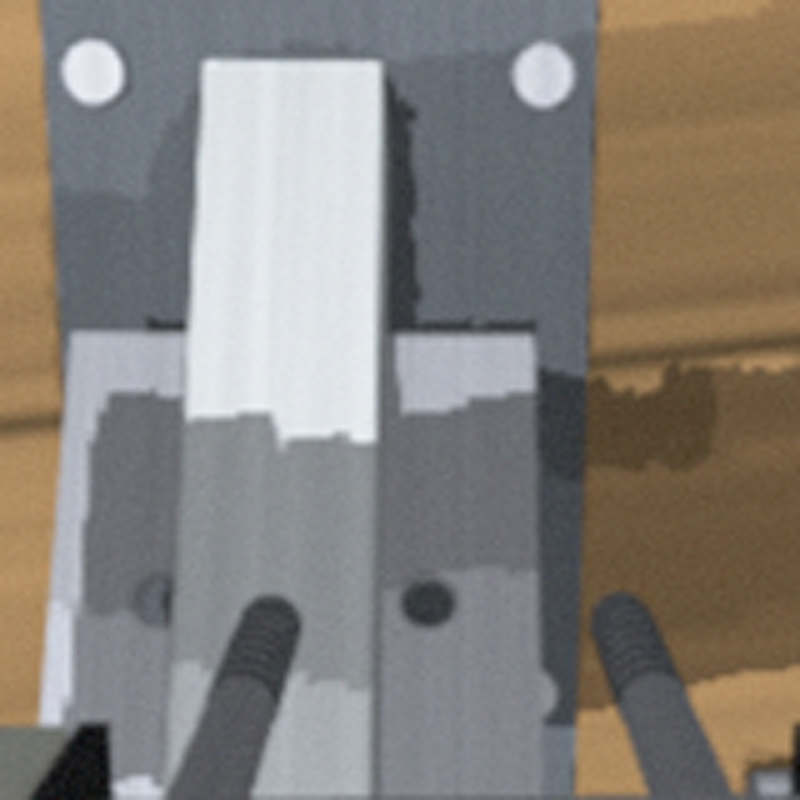

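```bash
cat > fit1.py <<'E'
import io,contextlib
with contextlib.redirect_stdout(io.StringIO()):
    from fit0 import *
ww=lambda a:np.array(a)/5+[230,85]
Lw=[[-.13,-.02,0],[-.13,.02,0]]; uw=ww([[202,60],[383,60]])
def res(q,full=False):
    p=q[:4];h=q[4]
    return np.r_[f(p),(proj('w4',pts(p,Lw))-uw).ravel(),
      (proj('w4',pts(p,[[h,.03,-.04],[h,-.03,-.04]]))-ww([[428,604],[156,600]])).ravel(),
      (proj('top0',pts(p,[[h,.03,-.04]]))-hh).ravel()]
hh=np.array([190,365])/4+[385,75]
s=least_squares(res,list(p)+[-.015],loss='soft_l1',x_scale=[.01,.01,.01,1,.01]); 
P5=s.x; print(P5.round(4)); print(res(P5).reshape(-1,2)[-7:].round(2))
hp=pts(P5,[[P5[4],.03,-.04],[P5[4],-.03,-.04]]); print('holes',hp.round(4))
np.save('P5.npy',P5)
E
python3 fit1.py
python3 - <<'E'
from h import *
for z in(.165,.170):
  a=[atz('w4',*(np.array(q)/5+[230,85]),z) for q in ([273,605],[618,602])]; print(np.round(a,4), np.linalg.norm(a[0]-a[1]))
E
```

```text
[ 0.6094 -0.2081  0.1513 -6.1871 -0.0169]
[[ 0.2  -0.31]
 [ 0.86  0.09]
 [-0.83 -0.78]
 [-0.4  -0.64]
 [-0.22 -0.29]
 [ 0.72  0.53]
 [-0.54  0.17]]
holes [[ 0.618  -0.1788  0.1082]
 [ 0.6115 -0.2385  0.1082]]
[[ 0.5994 -0.2046  0.165 ]
 [ 0.6056 -0.142   0.165 ]] 0.06291496383920854
[[ 0.598  -0.2039  0.17  ]
 [ 0.6041 -0.1426  0.17  ]] 0.061620680511486454
```

```bash
python3 -m handwheel '[[[0.15,-0.4,0.1,0],[0.15,-0.4,0.1,0],[0.06,-0.09,0,0],[0,0,0,0],[0,0,0,0]]]'
python3 - <<'E'
from h import *
s=readout.get_state(); print(s['tcp_pos'],s['eef_rot'],s['eef_rot'][2]-s['eef_rot'][0],s['contact_force'])
snap('wrist','w5');crop('w5',230,85,390,245,5)
snap('scene','s3');crop('s3',130,60,280,220,5)
E
```

```text
time_s: 7.35
tcp_pos: [0.62, -0.2078, 0.2567]
eef_rot: [67.3, 88.4, 151.6]
contact_force: [-0.4, 0.2, -2.4]
gripper_width: 0.0838
[ 0.62000616 -0.20777747  0.25669069] [ 67.34975944  88.42970165 151.55752157] 84.20776213493077 [-0.44813082  0.19619116 -2.36753205]
```

View pics/w5_c230_85.png

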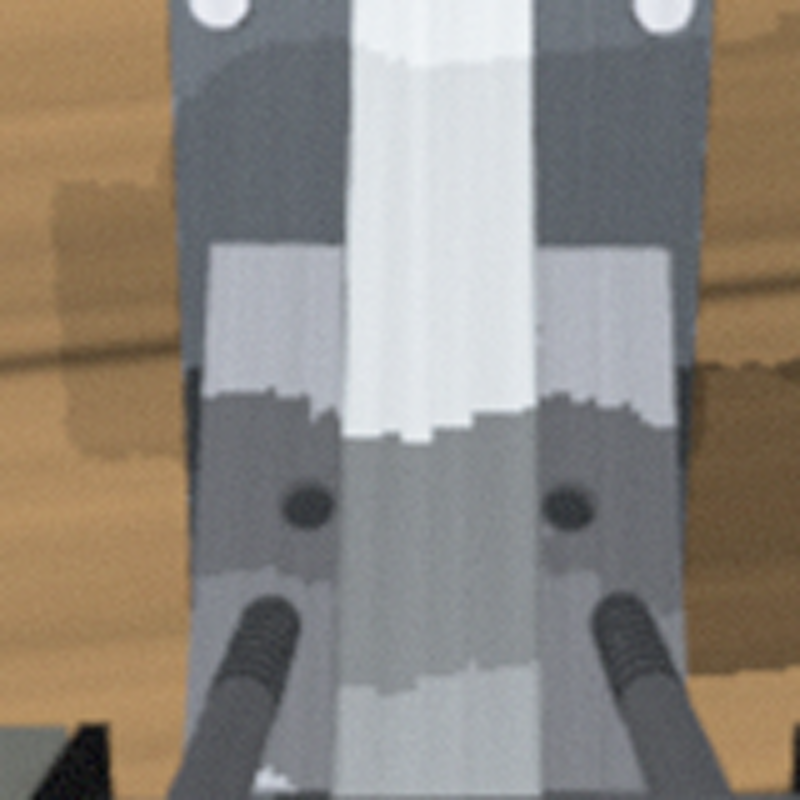

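View pics/s3_c130_60.png

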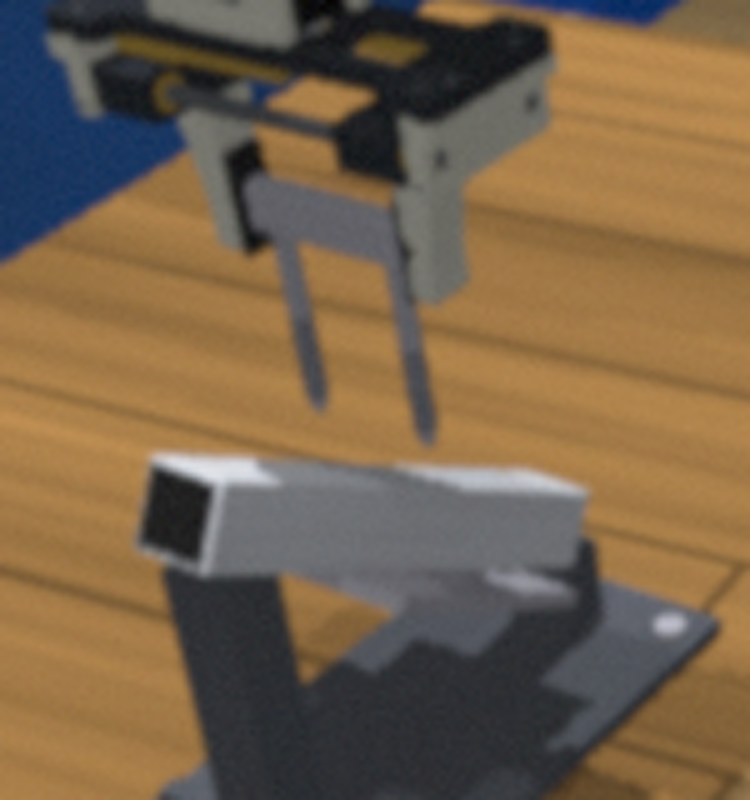

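```bash
cat > t.py <<'E'
from h import *
from fit0 import post,pts
P5=np.load('P5.npy'); Rm=post(P5); n=Rm[:,2]
W=lambda a:np.array(a)/5+[230,85]
for a in ([308,505],[568,507]):
    o,d=ray('w5',*W(a)); q=P5[:3]-.04*n; X=o+d*((q-o)@n)/(d@n); print('hole',X.round(4),((X-P5[:3])@Rm).round(4))
c,T=cal('w5'); 
A=[ray('w5',*W(a)) for a in ([273,605],[620,602])]
for z in np.arange(.17,.186,.005):
    t=[o+d*(z-o[2])/d[2] for o,d in A]; print(z,np.mean(t,0).round(4),np.linalg.norm(t[0]-t[1]).round(4))
E
python3 t.py | grep -v '^\['
```

```text
[0.5793 0.1533 0.127 ]
 [0.5687 0.1539 0.127 ]
 [0.5734 0.2378 0.127 ]]
crown top c [0.57642169 0.19552723 0.127     ] len 0.08388719274651169 0.08404894162068724
yaw of crown y axis - 90: -3.3097148487763093
post [ 0.6087 -0.2085  0.1511 -5.861 ]
 [ 0.24 -0.01]
 [ 0.04  0.17]
 [ 0.07  0.99]
 [-0.49  0.06]
 [-0.09 -0.73]
 [ 0.12  0.43]
 [-1.89  0.94]
 [ 0.   -0.51]
 [ 0.62 -0.06]]
hole local [-0.01565171  0.02967074 -0.04      ]
z axis [-0.4973863   0.05105751  0.8660254 ] x axis [ 0.86149834 -0.0884342   0.5       ]
hole [ 0.6112 -0.238   0.108 ] [-0.0174 -0.0296 -0.04  ]
hole [ 0.6177 -0.1792  0.1081] [-0.0172  0.0296 -0.04  ]
0.17 [ 0.6199 -0.2077  0.17  ] 0.0644
0.17500000000000002 [ 0.6185 -0.2076  0.175 ] 0.0631
0.18000000000000002 [ 0.6171 -0.2075  0.18  ] 0.0618
0.18500000000000003 [ 0.6156 -0.2074  0.185 ] 0.0605
```

```bash
python3 -m handwheel '[[[-0.05,-0.03,-0.3,-0.05],[0,0,-0.3,0],[0,0,-0.3,0],[0,0,-0.2,0],[0,0,0,0],[0,0,0,0]]]'
python3 - <<'E'
from h import *
s=readout.get_state(); print(s['tcp_pos'],s['eef_rot'],s['eef_rot'][2]-s['eef_rot'][0],s['contact_force'])
snap('wrist','w6');crop('w6',230,125,390,245,5)
E
```

```text
time_s: 8.05
tcp_pos: [0.6162, -0.2076, 0.2071]
eef_rot: [68.5, 88.3, 152.5]
contact_force: [0.5, 0.0, -2.3]
gripper_width: 0.0845
[ 0.61620144 -0.20758817  0.20714002] [ 68.51891359  88.26806755 152.52268758] 84.00377398947133 [ 4.53574699e-01  1.00971470e-03 -2.31260378e+00]
```

View pics/w6_c230_125.png

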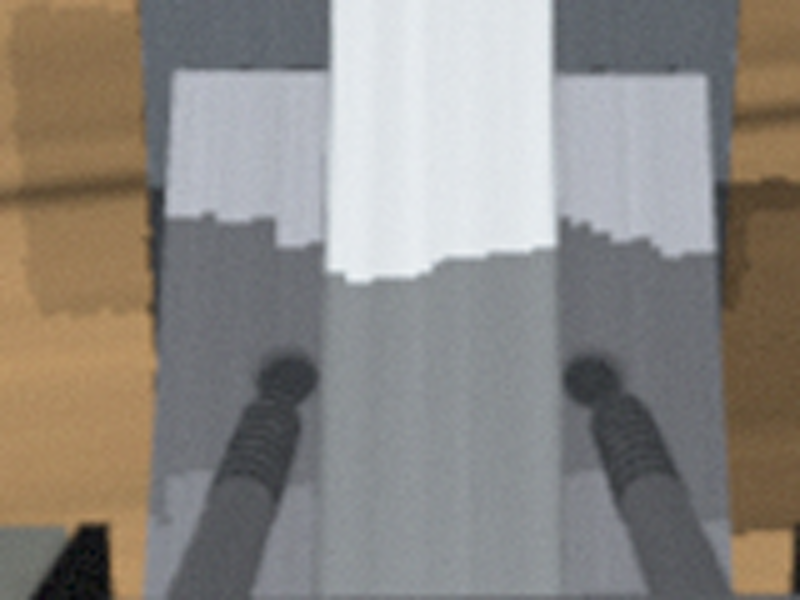

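Run:
```python
from h import *
W=lambda a:np.array(a)/5+[230,125]
def mid(a,b,L=.06):
    A=[ray('w6',*W(q)) for q in (a,b)]
    # equal camera-depth assumption
    from scipy.optimize import brentq
    g=lambda z:np.linalg.norm(np.subtract(*[o+d*(z-o[2])/d[2] for o,d in A]))-L
    z=brentq(g,.0,.3); return np.mean([o+d*(z-o[2])/d[2] for o,d in A],0)
t=mid([272,410],[620,408]);h=mid([288,380],[592,378]); print(t,h,h-t)
```

```text
[ 0.61182529 -0.20733005  0.1382195 ] [ 0.61554309 -0.20861033  0.10348422] [ 0.00371781 -0.00128028 -0.03473528]
```

```bash
python3 -m handwheel '[[[0,-0.03,-0.2,0],[0,0,-0.2,0],[0,0,-0.1,0],[0,0,0,0]]]'
python3 - <<'E'
from h import *
s=readout.get_state(); print(s['tcp_pos'],s['eef_rot'],s['eef_rot'][2]-s['eef_rot'][0],s['contact_force'])
snap('wrist','w7');crop('w7',230,125,390,245,5)
E
```

```text
time_s: 8.5
tcp_pos: [0.6167, -0.209, 0.1863]
eef_rot: [67.0, 88.4, 151.0]
contact_force: [0.5, 0.1, -2.7]
gripper_width: 0.0837
[ 0.61674171 -0.20898232  0.186283  ] [ 66.98196008  88.35500673 150.97851506] 83.99655498455313 [ 0.46016838  0.14285523 -2.71292835]
```

View pics/w7_c230_125.png

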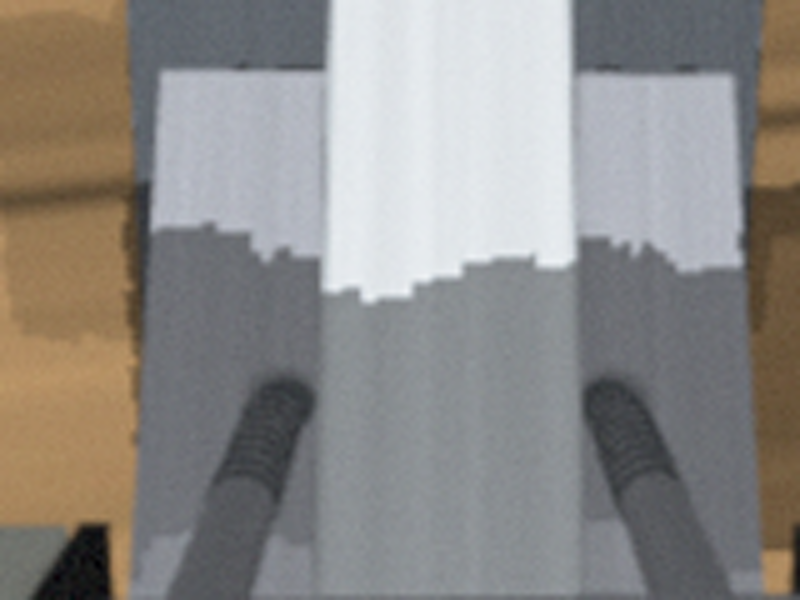

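```bash
python3 -m handwheel '[[[0,0,-0.1,0],[0,0,-0.1,0],[0,0,0,0]]]'
python3 -m handwheel '[[[0,0,-0.1,0],[0,0,0,0]]]'
python3 -m handwheel '[[[0,0,-0.1,0],[0,0,0,0]]]'
python3 - <<'E'
from h import *
s=readout.get_state(); print(s['tcp_pos'],s['contact_force'],s['moment'])
snap('wrist','w8');crop('w8',230,125,390,245,5)
E
```

```text
time_s: 8.85
tcp_pos: [0.6168, -0.2091, 0.1784]
eef_rot: [66.9, 88.4, 150.9]
contact_force: [-1.1, 0.0, -2.9]
gripper_width: 0.0841
time_s: 9.05
tcp_pos: [0.6167, -0.209, 0.1742]
eef_rot: [66.7, 88.4, 150.7]
contact_force: [-0.9, 0.7, -4.5]
gripper_width: 0.084
time_s: 9.25
tcp_pos: [0.6176, -0.2093, 0.1719]
eef_rot: [65.3, 88.5, 149.3]
contact_force: [-1.1, -1.0, -8.9]
gripper_width: 0.0836
[ 0.61763447 -0.20932137  0.17193149] [-1.08595063 -0.97573637 -8.91203618] [-0.20765562  0.31944427 -0.34878239]
```

View pics/w8_c230_125.png

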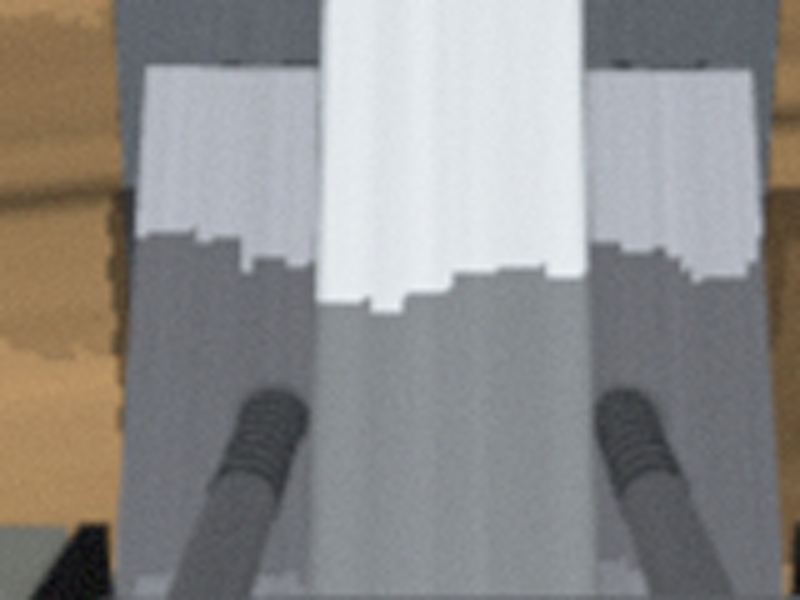

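```bash
python3 -m handwheel '[[[0,0,0,0],[0,0,0,0]]]'
python3 - <<'E'
from h import *
s=readout.get_state(); print(s['tcp_pos'],s['contact_force'],s['moment'])
snap('scene','s4');crop('s4',130,60,280,220,5)
E
```

```text
time_s: 9.5
tcp_pos: [0.6176, -0.2093, 0.1718]
eef_rot: [65.0, 88.5, 149.0]
contact_force: [-0.9, 0.3, -0.8]
gripper_width: 0.0836
[ 0.61759254 -0.20933817  0.17182104] [-0.88493958  0.33079294 -0.83700917] [ 0.11616123  0.20260127 -0.3573257 ]
```

View pics/s4_c130_60.png

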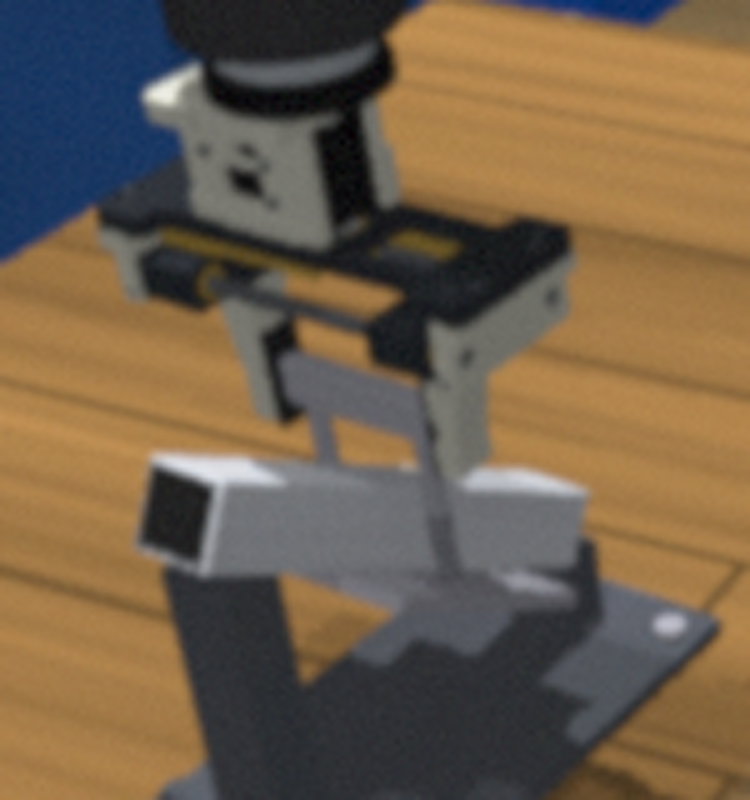

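```bash
python3 -m handwheel '[[[-0.19,0.02,-0.01,0],[-0.19,0.02,-0.03,0],[0,0,0,0]]]'
python3 -m handwheel '[[[-0.18,0.02,-0.04,0],[-0.18,0.02,-0.06,0],[0,0,0,0]]]'
python3 - <<'E'
from h import *
s=readout.get_state(); print(s['tcp_pos'],s['contact_force'],s['moment'])
snap('scene','s5');crop('s5',130,60,280,220,5)
E
```

```text
time_s: 9.85
tcp_pos: [0.6031, -0.208, 0.1711]
eef_rot: [62.1, 88.8, 146.2]
contact_force: [0.3, 0.1, -2.6]
gripper_width: 0.0839
time_s: 10.15
tcp_pos: [0.5879, -0.2063, 0.1676]
eef_rot: [60.0, 88.9, 144.0]
contact_force: [0.9, 0.4, -2.1]
gripper_width: 0.0838
[ 0.58794176 -0.20634891  0.1675678 ] [ 0.94498451  0.43826695 -2.09675338] [-0.17723516 -0.45531823 -0.00446231]
```

View pics/s5_c130_60.png

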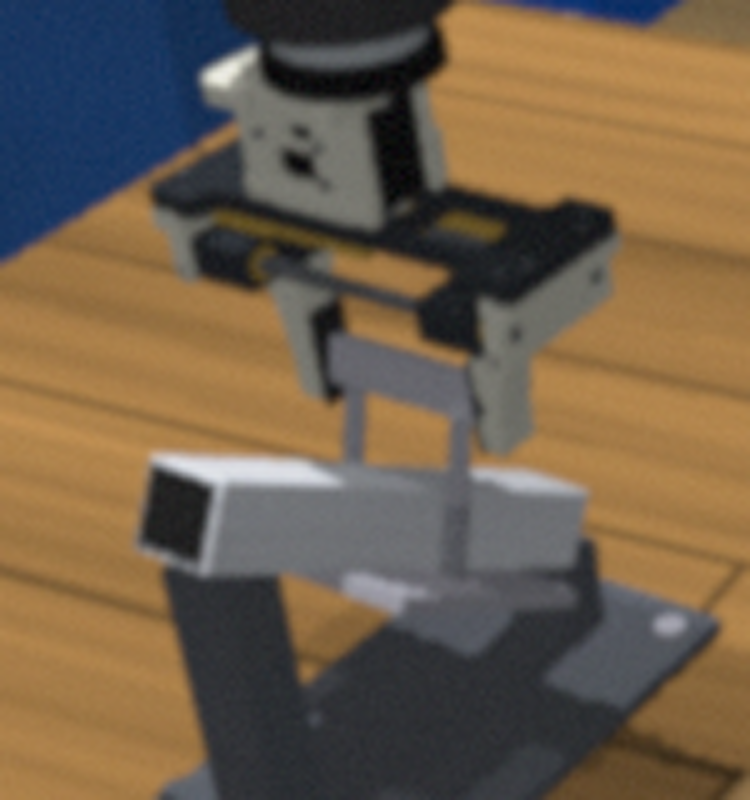

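```bash
python3 -m handwheel '[[[-0.18,0.02,-0.07,0],[-0.18,0.02,-0.07,0],[0,0,0,0]]]'
python3 - <<'E'
from h import *
s=readout.get_state(); print(s['tcp_pos'],s['contact_force'],s['moment'])
snap('scene','s6');crop('s6',130,60,280,220,5)
snap('wrist','w9');crop('w9',200,85,440,265,3)
E
```

```text
time_s: 10.5
tcp_pos: [0.5729, -0.2047, 0.1617]
eef_rot: [59.9, 88.9, 144.0]
contact_force: [0.8, 0.4, -2.7]
gripper_width: 0.084
[ 0.57292069 -0.20472765  0.16165602] [ 0.8378044   0.39480239 -2.67733002] [-0.12102672 -0.53460434 -0.01521778]
```

View pics/s6_c130_60.png

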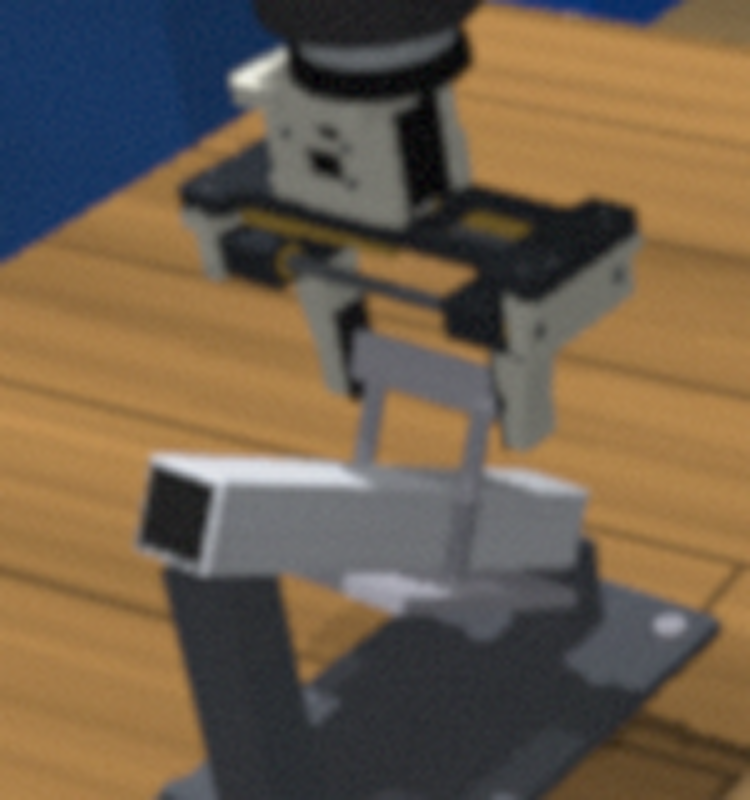

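View pics/w9_c200_85.png

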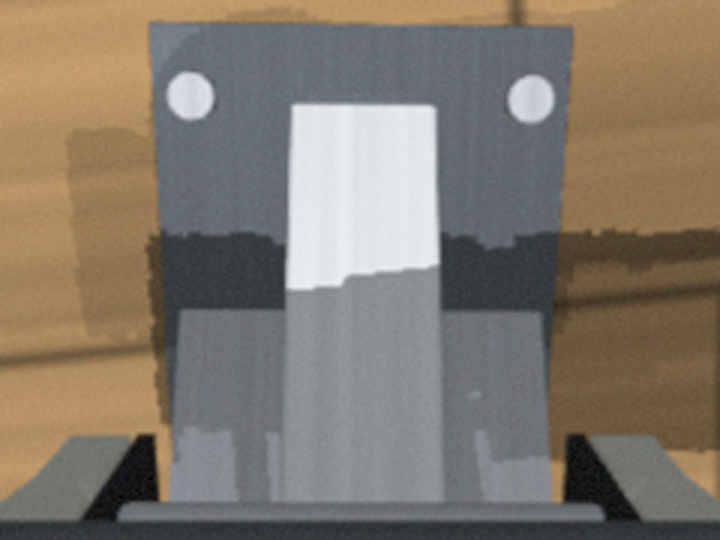

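```bash
python3 -m handwheel '[[[0.075,-0.008,-0.13,0],[0.075,-0.008,-0.13,0],[0,0,0,0]]]'
python3 -c "
from h import *
s=readout.get_state(); print(s['tcp_pos'],s['contact_force'],s['moment'])
g=s['tcp_pos']+[0,0,.0188]; P=np.load('P5.npy')
from scipy.spatial.transform import Rotation as R
print(((g-P[:3])@R.from_euler('ZY',[P[3],-30],degrees=True).as_matrix()).round(4),P[4])"
```

```text
time_s: 10.9
tcp_pos: [0.5793, -0.2052, 0.1497]
eef_rot: [62.4, 88.8, 146.5]
contact_force: [1.5, 0.8, -2.5]
gripper_width: 0.0838
[ 0.57933695 -0.20522853  0.14969851] [ 1.5041167   0.79971946 -2.50097389] [-0.12747437 -0.46255331 -0.01815781]
[-0.0176 -0.0004  0.03  ] -0.01694666785407324
```

```bash
cat > loc.py <<'E'
from h import *
from scipy.spatial.transform import Rotation as R
s=readout.get_state(); g=s['tcp_pos']+[0,0,.0188]; P=np.load('P5.npy')
print(((g-P[:3])@R.from_euler('ZY',[P[3],-30],degrees=True).as_matrix()).round(4),s['contact_force'].round(1),s['moment'].round(2),s['time_s'])
E
python3 -m handwheel '[[[0.08,-0.008,-0.13,0],[0.08,-0.008,-0.13,0],[0,0,0,0]]]'
python3 loc.py
python3 -m handwheel '[[[0.075,-0.008,-0.13,0],[0,0,0,0]]]'
python3 loc.py
```

```text
time_s: 11.2
tcp_pos: [0.5861, -0.2059, 0.1373]
eef_rot: [64.6, 88.7, 148.7]
contact_force: [-0.7, -0.6, -2.4]
gripper_width: 0.0843
[-0.0179 -0.0003  0.0159] [-0.7 -0.6 -2.4] [-0.06 -0.05  0.04] 11.2
time_s: 11.4
tcp_pos: [0.5893, -0.2063, 0.1315]
eef_rot: [65.4, 88.7, 149.5]
contact_force: [0.5, 0.0, -1.8]
gripper_width: 0.0839
[-0.018  -0.0004  0.0092] [ 0.5  0.  -1.8] [-0.06 -0.   -0.01] 11.4
```

```bash
python3 -m handwheel '[[[0.04,-0.003,-0.07,0],[0,0,0,0]]]'
python3 loc.py
python3 -m handwheel '[[[0.04,-0.003,-0.07,0],[0,0,0,0]]]'
python3 loc.py
python3 - <<'E'
from h import *
snap('scene','s7');crop('s7',130,60,280,220,5)
E
```

```text
time_s: 11.6
tcp_pos: [0.5904, -0.2063, 0.1303]
eef_rot: [67.1, 88.6, 151.2]
contact_force: [-1.2, -0.4, -3.5]
gripper_width: 0.0839
[-0.0177 -0.0003  0.0077] [-1.2 -0.4 -3.5] [0.03 0.01 0.02] 11.6
time_s: 11.8
tcp_pos: [0.5914, -0.2064, 0.1297]
eef_rot: [68.0, 88.6, 152.1]
contact_force: [0.4, 0.1, -2.3]
gripper_width: 0.0838
[-0.0171 -0.0003  0.0067] [ 0.4  0.1 -2.3] [-0.02  0.04  0.02] 11.8
```

View pics/s7_c130_60.png

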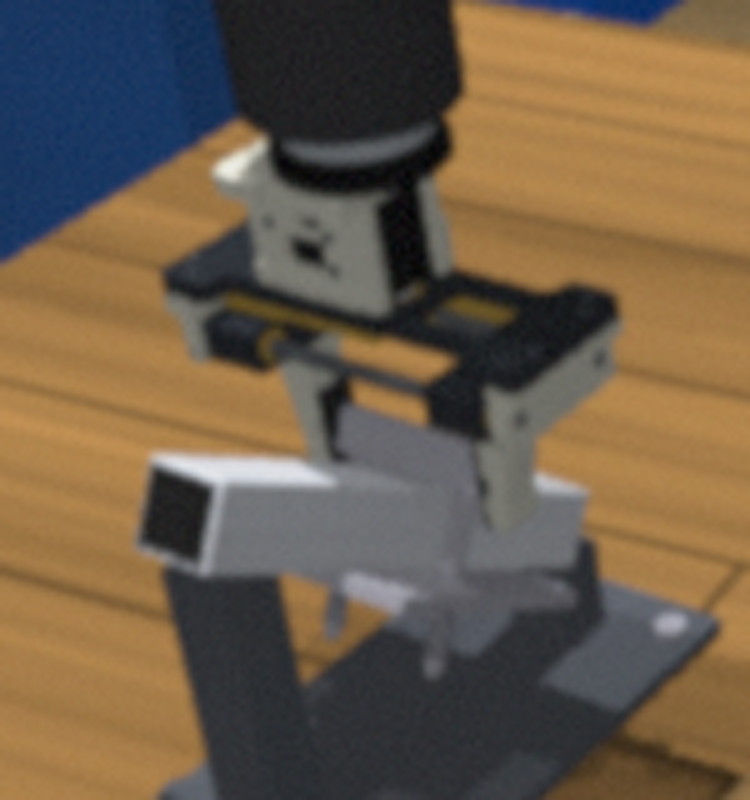

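```bash
python3 -m handwheel '[[[0,0,0,0],[0,0,0,0],[0,0,0,0],[0,0,0,0]]]' 87.6
python3 loc.py
python3 - <<'E'
from h import *
snap('wrist','w10');crop('w10',180,150,460,320,2.8)
E
```

```text
time_s: 12.25
tcp_pos: [0.5929, -0.2068, 0.1301]
eef_rot: [65.6, 88.8, 149.7]
contact_force: [-0.5, 0.5, 0.0]
gripper_width: 0.0878
[-0.0156 -0.0006  0.0062] [-0.5  0.5  0. ] [-0.09 -0.09 -0.04] 12.25
```

View pics/w10_c180_150.png

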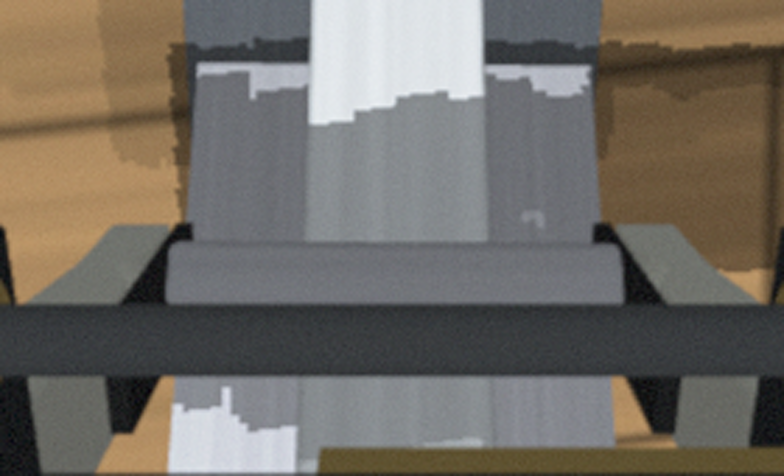

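Released, with zero contact force. I'll lift straight up slowly.

```bash
python3 -m handwheel '[[[0,0,0.1,0],[0,0,0.2,0],[0,0,0.3,0],[0,0,0.3,0],[0,0,0,0]]]'
python3 loc.py
python3 -m handwheel '[[[0,0,0.5,0],[0,0,0.8,0],[-0.6,0,0.8,0],[-0.8,0,0.5,0],[-0.5,0,0,0],[0,0,0,0]]]'
python3 - <<'E'
from h import *
snap('scene','s8');crop('s8',130,130,280,260,5)
snap('top','t8');crop('t8',385,75,500,255,4)
snap('wrist','w11')
E
```

```text
time_s: 12.8
tcp_pos: [0.5934, -0.2071, 0.1701]
eef_rot: [65.4, 88.9, 149.5]
contact_force: [0.3, -0.2, 0.2]
gripper_width: 0.0875
[ 0.0049 -0.0008  0.0406] [ 0.3 -0.2  0.2] [-0.05 -0.17  0.04] 12.8
time_s: 13.4
tcp_pos: [0.5146, -0.2067, 0.2788]
eef_rot: [62.0, 89.0, 146.2]
contact_force: [0.2, 0.7, -0.3]
gripper_width: 0.0874
```

View pics/s8_c130_130.png

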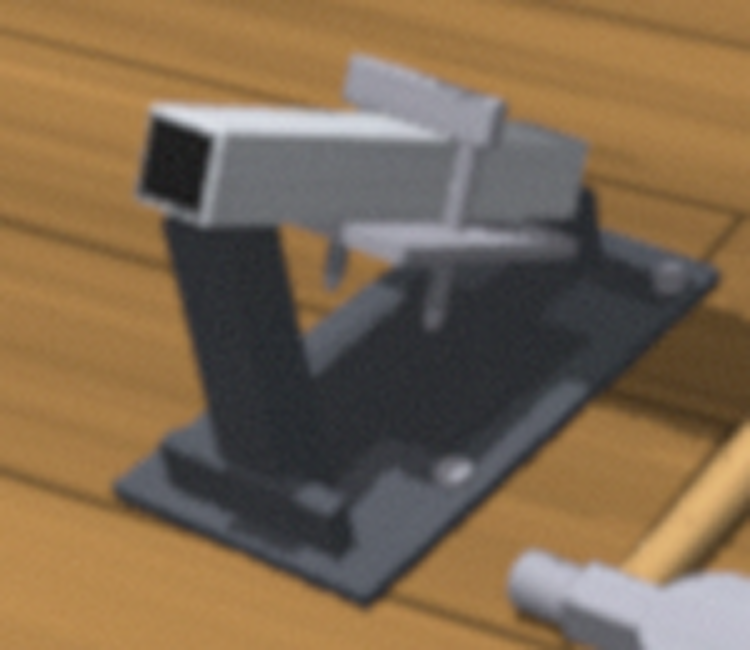

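View pics/t8.png

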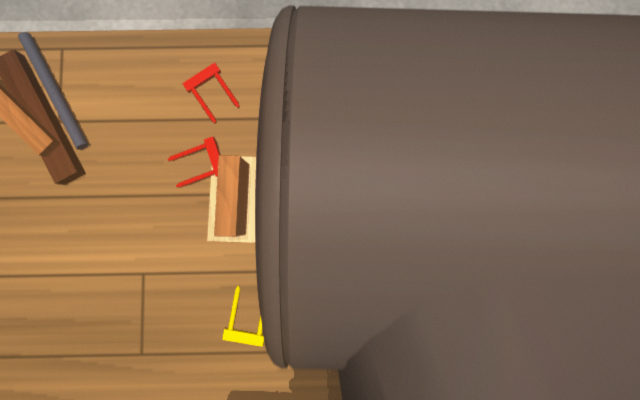

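View pics/w11.png

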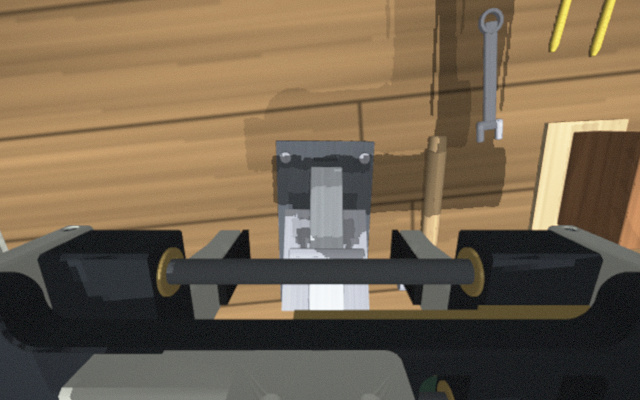

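```bash
python3 - <<'E' | tail -3
from h import *
from fit0 import post,pts
P=np.load('P5.npy'); n='s8'
im=cv2.imread('pics/s8_c130_130.png')
def draw(z,x,col):
    q=lambda L:((proj(n,pts(P,L))-[130,130])*5).round().astype(int)
    C=[[x+sx*.006,sy*.042,z+sz*.011] for sx in(-1,1) for sy in(-1,1) for sz in(-1,1)]
    c=q(C)
    for i in range(8):
        for j in range(i):
            if bin(i^j).count('1')==1: cv2.line(im,tuple(map(int,c[i])),tuple(map(int,c[j])),col,1)
    for sy in(-1,1):
        for dx in(-.005,.005):
            t=q([[x+dx,sy*.03,z-.048-.011],[x+dx*.5,sy*.03,z-.099]]); cv2.line(im,tuple(map(int,t[0])),tuple(map(int,t[1])),col,1)
    e=q([[.13,.02,0],[-.13,.02,0],[.13,-.02,0]]);cv2.line(im,tuple(map(int,e[0])),tuple(map(int,e[1])),(255,0,0),1)
draw(.011,P[4],(0,255,0)); draw(.016,P[4],(0,0,255))
cv2.imwrite('pics/ov.png',im)
E
```

```text
[ 0.62 -0.06]]
hole local [-0.01565171  0.02967074 -0.04      ]
z axis [-0.4973863   0.05105751  0.8660254 ] x axis [ 0.86149834 -0.0884342   0.5       ]
```

View pics/ov.png

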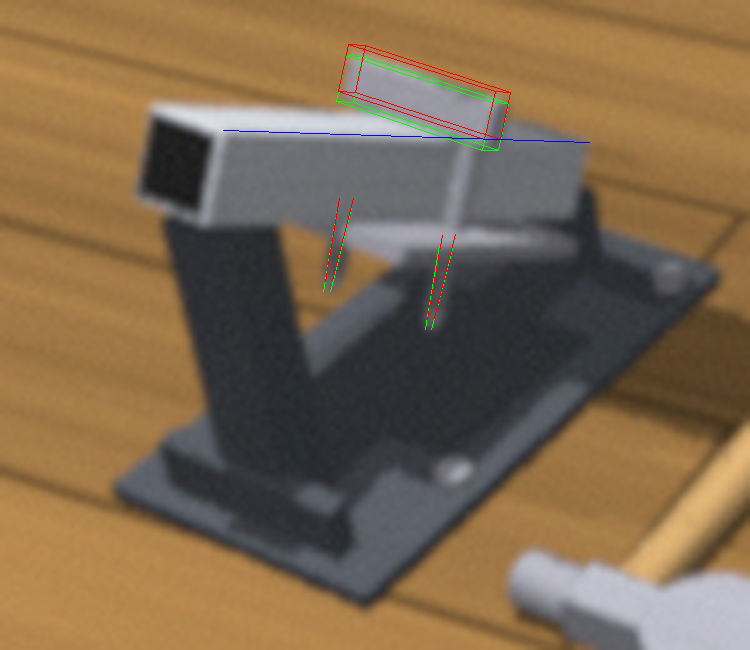

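Run:
```python
from h import *
crop('s8',185,130,265,200,9)
s=readout.get_state(); print(s['time_s'])
```

```text
13.55
```

View pics/s8_c185_130.png

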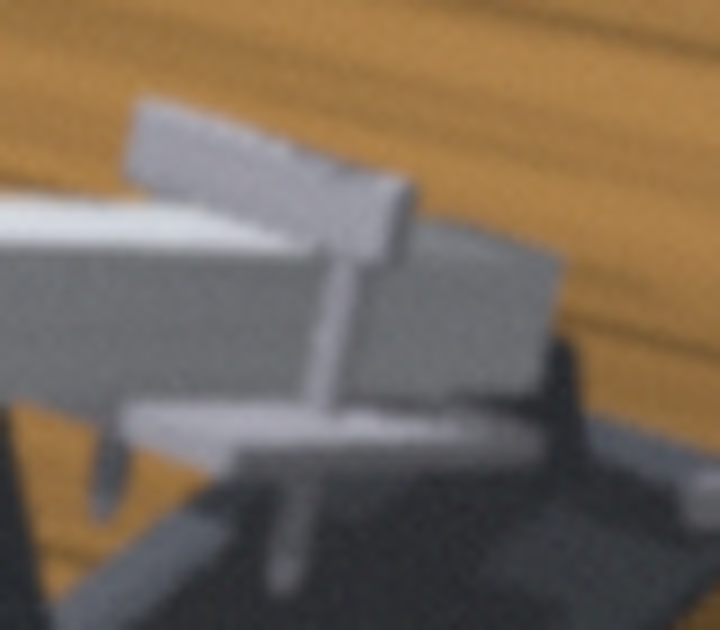

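```bash
python3 - <<'E' | tail -4
from h import *
from fit0 import post,pts
from scipy.optimize import least_squares
from scipy.spatial.transform import Rotation as R
P=np.load('P5.npy')
u=np.array([[140,97],[408,184],[385,262],[126,180],[100,515],[283,592]])/9+[185,130]
L=np.array([[.006,-.042,.011],[.006,.042,.011],[.006,.042,-.011],[.006,-.042,-.011],[0,-.03,-.099],[0,.03,-.099]])
def g(q): 
    X=L@R.from_euler('y',q[3]).as_matrix().T+q[:3]
    return (proj('s8',pts(P,X))-u).ravel()
s=least_squares(g,[-.017,0,.011,0],x_scale=.01)
print(s.x.round(4)); print(g(s.x).round(1))
J=s.jac; print(np.sqrt(np.diag(np.linalg.inv(J.T@J))).round(4)*.5)
E
```

```text
z axis [-0.4973863   0.05105751  0.8660254 ] x axis [ 0.86149834 -0.0884342   0.5       ]
[-0.0231 -0.0003  0.0117 -0.0307]
[ 0.3 -0.1 -0.2 -0.4  0.1  0.5 -0.2 -0.1  0.1  0.5 -0.1 -0.4]
[0.00725 0.0053  0.0015  0.01585]
```

```bash
python3 -m handwheel '[[[0,0,0,0],[0,0,0,0]]]'; python3 -c "
from plant import close_job
print(close_job())"
```

```text
time_s: 13.75
tcp_pos: [0.5175, -0.2066, 0.2763]
eef_rot: [67.6, 88.8, 151.7]
contact_force: [-0.4, 0.6, 0.2]
gripper_width: 0.0878
the job is handed in; nothing more can be done
None
```

The U-bolt is on the post with both legs through the plate, released, and I handed the job in at about 13.8 s. No verdict was reported.

**What I did:** I gripped the grey U-bolt by its crown ends, lifted it off the offcut and straddled the post. Both plate holes showed in the wrist view, at about -17 mm along the post. I lowered the leg tips into them, swung the U-bolt 30° in the grip about its tips, and slid it down square to the face until it stopped. Then I let go and backed off.

**Last checks:**
- **Seating:** a fit to the scene picture puts the crown's centre 11.7 ± 1.5 mm above the face (home is 11 mm).
- **Alignment:** the tilt is about 0.03 rad, and the crown is about 0 mm off centre across. Both leg tips show below the plate.
- **Release:** the tool reads under 1 N and is clear of everything.

**What was weaker or disagreed:**
- The crown's position along the post came out at -23 mm in that fit (uncertain by about 7 mm) against -17 mm from the holes. Both are inside ±32 mm.
- The wrist force read only a few newtons when the crown landed, so I judged contact from the motion stopping short.
- The last top view was blocked by the arm. The hammer and wrench looked unmoved in the last wrist view, but I did not check the jar in a final picture. The arm never came near it.
- The red and yellow look-alikes fell over before or during the pick-up. I felt no contact with them.

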